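# Click the battery box lid shut all round

## Robot

A 7-joint arm with a two-finger parallel gripper is mounted at the origin on the work surface. World frame = base frame: x ahead of the robot, y to its left, z up, the work surface at z = 0. Lengths are in m, angles in degrees, forces in N, time in s.
With the tool pointing down it reaches from about 0.425 to 0.875 m from the base axis. Payload 4.7 kg.
Tool frame: the origin (TCP) lies at the very end of the fingers, on their centre line; the grasp point (between the pads) lies env.hold_point_z behind it (env.hold_point_z is the distance from the TCP to the grasp point, in m); z points along the fingers, y is the line along which they close (so a half turn about z gives the same grasp; the last joint's range is limited). The gripper opens to 87 mm and grips with 3 to 60 N. Pads are 19 mm wide; open, the fingers measure 117 mm over their backs; the gripper's body (75 mm by 190 mm) begins 51 mm behind the grasp point.
Start: joints at [-62.619, 18.392, -4.016, 83.108, 1.295, 78.541, -3.26], TCP at [0.291, 0.581, 0.223] pointing down, gripper open.
Joint ranges: [-163.93, 163.93], [-17.29, 119.83], [-79.2, 71.16], [3.27, 140.29], [-89.18, 269.18], [5.43, 117.66], [-154.24, 154.24]. Speed limits (degrees/s): [147.25, 147.25, 180, 180, 180, 180, 180].

## Interface

Orientations are given as [roll, pitch, yaw] about the fixed x, y, z axes, in that order (R = Rz(yaw) Ry(pitch) Rx(roll)).
In Python, from cell import env gives the robot as it stands.
- The arm moves only by the shell command python3 -m jog 'ROWS' [FORCE]. ROWS is JSON, a list of rows, each an object with "dp": the shift along the tool's x, y, z in cm, a list of three; "twist": the turn about the tool's z in degrees; "fingers": the opening, from 0 (shut) to 1 (fully open). A call has 1 to 8 rows; each row is the pose to reach, as a shift and turn from the pose commanded when the call began, along the tool's axes at that moment; what a row does not reach only later rows make up. A row lasts 1/8 s, in which the tool goes at most 62.5 mm and 10.7 degrees, less where a joint would pass 70% of its speed; a pose out of reach is approached as far as the arm can. A call with a gripper value outside its range is refused whole. The fingers move at their own pace and stop on an object; FORCE is the grip in N (left out, the last holds). Time passes only in rows, so rows that repeat a pose let the fingers close. It gives the time, the measured TCP pose, the force, the opening and the grip force at its end, in the units of the state.
- env.get_obs(): the state, without advancing time (a new reading comes with each control period).
- env.read_camera(name): name is "scene" or "side" or "wrist"; returns a dict with "pixels" (420x560x3 uint8, blue, green, red), "depth" (420x560 float32, m along the optical axis (not along the pixel's ray), 0 where there is no reading), "fx", "fy", "cx", "cy" (pixels), "rvec" (rotation vector, rad) and "tvec" (3), from world to camera coordinates, as OpenCV has them. Camera axes: x right, y down, z forward; pixel columns grow to the right and rows downward; lengths in m; the calibration is good to about 2 mm. A picture is of the moment at which its call begins.
- env.sign_off(): hands the job in; it is judged then, once.
The state is a dict: "time_s": time; "qpos": joint angles; "joint_velocities": joint speeds; "effort": joint torques, N m; "tool_pos": TCP position; "tool_rot": TCP orientation; "force": force on the tool from outside, world axes, zero at the start; "wrist_torque": the same for the moment, N m; "grip_width": finger opening in m; "grasp_force": force on a finger pad.
Only numpy, scipy, OpenCV 4.12 (cv2) and the standard library are available. Lean on these libraries where they do the work, as an engineer would, in place of code of your own. Each camera call takes 0.05 s, during which the arm holds its last target. There are 200 camera calls.

## Task

Press down the rim of the battery box's lid, section by section, until all four green sections have clicked shut flush with the lid. Only press: leave the box standing where it is, do not pick anything up, and leave the key bowl, torch, trinket box and keys where they lie.

Things in the scene. Friction and masses are not known exactly. Their poses are not given: they have to be found in the camera images.
- battery_box: White plastic battery box, loose on the cabinet top, 0.6 to 0.9 kg in all; its lid's rim has four green sections, one along each side. Lid outline 120 mm (box x) by 170 mm (box y). Origin: centre of the underside; z up.
- lid_top (a point): Centre of the lid's top, 68 mm above the cabinet top. The grey middle and the four grey corners of the lid are fixed at this height. A shut green section lies flush with them; an unclipped one stands 8 mm proud (top at 76 mm) and bares a skirt, orange, on its outer side. All four start unclipped.
- near_clip_top (a point): Centre of the top face of the green section on the long side at the box's -x (118 mm long along the box's y, 24 mm wide). The point moves down with the section; a good place to press.
- near_clip (a joint): Travel of that section in m: 0 = unclipped, 8 mm proud; 0.008 = clicked shut, flush, on a hard stop. It moves straight down when pressed; it springs back up if let go before half-way (4 mm), and beyond that snaps down and stays. The push peaks at about 9 N.
- far_clip_top (a point): Centre of the top face of the green section on the long side at the box's +x (118 mm long along the box's y, 24 mm wide). The point moves down with the section; a good place to press.
- far_clip (a joint): Travel of that section in m: 0 = unclipped, 8 mm proud; 0.008 = clicked shut, flush, on a hard stop. It moves straight down when pressed; it springs back up if let go before half-way (4 mm), and beyond that snaps down and stays. The push peaks at about 9 N.
- left_clip_top (a point): Centre of the top face of the green section on the short side at the box's +y (68 mm long along the box's x, 24 mm wide). The point moves down with the section; a good place to press.
- left_clip (a joint): Travel of that section in m: 0 = unclipped, 8 mm proud; 0.008 = clicked shut, flush, on a hard stop. It moves straight down when pressed; it springs back up if let go before half-way (4 mm), and beyond that snaps down and stays. The push peaks at about 9 N.
- right_clip_top (a point): Centre of the top face of the green section on the short side at the box's -y (68 mm long along the box's x, 24 mm wide). The point moves down with the section; a good place to press.
- right_clip (a joint): Travel of that section in m: 0 = unclipped, 8 mm proud; 0.008 = clicked shut, flush, on a hard stop. It moves straight down when pressed; it springs back up if let go before half-way (4 mm), and beyond that snaps down and stays. The push peaks at about 9 N.
- key_bowl: Navy ceramic bowl, 116 mm across, 50 mm high; origin: centre of its foot. Bystander.
- torch: Yellow and black plastic torch lying down, 140 mm long along its x, 40 mm high; origin: on the surface below its middle. Bystander.
- trinket_box: Wooden trinket box 74 x 94 mm, 47 mm high; origin: centre of its underside. Bystander.
- keys: Three steel keys fanned out on a ring, lying flat, about 75 x 55 mm, 4 mm thick; origin: on the surface, about their middle. Bystander.
There are look-alikes about, which are no part of the job. There is more than one size of the battery_box; the job needs the largest.

How it is judged:
By the outcome, as a careful person would: the job done as asked, in the order asked, and still so for the second after the job is handed in, with the robot touching nothing.
It also fails if it takes over 42 s, if anything falls off the work surface, if the arm or the gripper's body presses on something with over 40 N, if the wrist force passes 120 N, or if a joint passes its speed limit or range.

## Working session

There is one attempt and no reset: what is moved stays moved. The work goes in short steps, Python scripts to look and compute and a shell command to move; the robot and the scene stay as the last step left them, time stands still between calls to the robot, and variables do not carry over. Pictures are saved under pics/ and viewed, at most 10 in all, crops included, and the job is handed in when it is done.

```bash
mkdir -p pics; cat > h.py <<'E'
import numpy as np, cv2
from cell import env
def cam(n):
    c=env.read_camera(n); K=np.array([[c['fx'],0,c['cx']],[0,c['fy'],c['cy']],[0,0,1.]])
    R=cv2.Rodrigues(np.array(c['rvec'],float))[0]; t=np.array(c['tvec'],float).ravel()
    return c,K,R,t
def ray(p,z,K,R,t):
    p=np.atleast_2d(np.array(p,float)); d=np.c_[p,np.ones(len(p))]@np.linalg.inv(K).T@R; o=-R.T@t
    return o+d*((z-o[2])/d[:,2])[:,None]
def cloud(c,K,R,t):
    v,u=np.nonzero(c['depth']>0); Z=c['depth'][v,u]
    P=np.c_[(u-c['cx'])/c['fx']*Z,(v-c['cy'])/c['fy']*Z,Z]
    return u,v,(P-t)@R
E
python3 - <<'E'
from h import *
a=[]
for n in ("scene","side"):
    c,K,R,t=cam(n); np.savez(f"{n}.npz",px=c['pixels'],d=c['depth'],K=K,R=R,t=t)
    cv2.imwrite(f"pics/{n}.png",c['pixels'])
    hsv=cv2.cvtColor(c['pixels'],cv2.COLOR_BGR2HSV)
    m=cv2.inRange(hsv,(40,70,40),(90,255,255))
    N,L,S,C=cv2.connectedComponentsWithStats(m)
    u,v,P=cloud(c,K,R,t)
    for i in range(1,N):
        if S[i,4]>40:
            s=L[v,u]==i
            print(n,i,S[i],C[i].round(),np.median(P[s],0).round(3) if s.any() else None, ray(C[i],.076,K,R,t).round(3))
o=env.get_obs(); print({k:o[k] for k in("time_s","tool_pos","tool_rot","force","grip_width")},env.hold_point_z)
E
```

```text
scene 1 [216 207  25  13 215] [228. 213.] [ 0.451 -0.085  0.076] [[ 0.452 -0.086  0.076]]
scene 2 [224 213  35  53 575] [245. 243.] [ 0.563 -0.106  0.076] [[ 0.555 -0.117  0.076]]
scene 3 [208 220  15  40 346] [215. 239.] [ 0.49  -0.166  0.076] [[ 0.49  -0.166  0.076]]
scene 4 [133 248  26  43 343] [146. 268.] [ 0.427 -0.339  0.056] [[ 0.429 -0.349  0.076]]
scene 5 [112 250  26  44 357] [124. 272.] [ 0.373 -0.405  0.056] [[ 0.396 -0.397  0.076]]
scene 6 [177 303  33  20 241] [193. 312.] [ 0.601 -0.336  0.057] [[ 0.609 -0.338  0.076]]
scene 7 [159 306  17  20 152] [167. 315.] [ 0.561 -0.387  0.057] [[ 0.569 -0.389  0.076]]
scene 8 [196 324  17  22 158] [204. 334.] [ 0.663 -0.354  0.057] [[ 0.669 -0.355  0.076]]
scene 9 [161 327  34  22 269] [177. 337.] [ 0.623 -0.403  0.057] [[ 0.63  -0.404  0.076]]
side 1 [238 224  57  18 618] [266. 233.] [ 0.537 -0.085  0.076] [[ 0.536 -0.086  0.076]]
side 2 [ 217  232   72   49 1101] [248. 263.] [ 0.466 -0.152  0.075] [[ 0.474 -0.143  0.076]]
side 3 [290 241  16  31 369] [298. 256.] [ 0.572 -0.165  0.076] [[ 0.572 -0.166  0.076]]
side 4 [332 315  40  38 525] [351. 334.] [ 0.597 -0.338  0.056] [[ 0.589 -0.346  0.076]]
side 5 [364 316  42  71 910] [385. 352.] [ 0.643 -0.398  0.056] [[ 0.624 -0.394  0.076]]
side 6 [332 354  30  31 366] [346. 369.] [ 0.558 -0.389  0.056] [[ 0.552 -0.394  0.076]]
side 7 [216 357  31  27 380] [231. 370.] [ 0.383 -0.32   0.056] [[ 0.382 -0.328  0.076]]
side 8 [249 359  41  53 670] [269. 385.] [ 0.433 -0.364  0.056] [[ 0.43  -0.371  0.076]]
side 9 [211 385  32  35 466] [225. 404.] [ 0.36  -0.366  0.056] [[ 0.36  -0.373  0.076]]
side 10 [273 413  13   7  56] [280. 417.] [ 0.431 -0.413  0.056] [[ 0.428 -0.419  0.076]]
{'time_s': 0.1, 'tool_pos': array([0.290586  , 0.58087148, 0.22158024]), 'tool_rot': array([-1.79901190e+02,  3.98990344e-03,  1.53424565e+02]), 'force': array([ 0.11511988,  0.79708851, -0.34707026]), 'grip_width': 0.08719452551611884} 0.0187
```

View pics/scene.png

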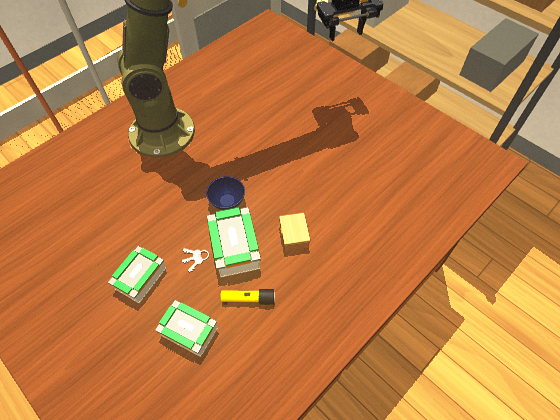

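View pics/side.png

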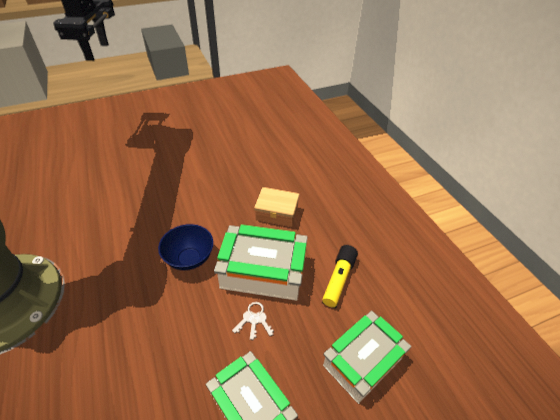

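The target is the box whose green sections sit at z≈0.076: scene (235,240), side (262,260). The bowl is next to its near short end. The other two boxes, at z≈0.056, are the smaller look-alikes. I'll fit its outline next.

```bash
cat > fit.py <<'E'
from h import *
from scipy.spatial.transform import Rotation as Ro
def fit(px,d,K,R,t):
    c=dict(pixels=px,depth=d,fx=K[0,0],fy=K[1,1],cx=K[0,2],cy=K[1,2])
    m=cv2.inRange(cv2.cvtColor(px,cv2.COLOR_BGR2HSV),(40,70,40),(90,255,255))
    v,u=np.nonzero(m); X=ray(np.c_[u,v],.076,K,R,t)[:,:2]
    X=X[np.hypot(*(X-[.512,-.125]).T)<.115]
    return cv2.minAreaRect((X*1000).astype(np.float32))
def clips(ctr,ang):
    a=np.array([np.cos(ang),np.sin(ang)]);b=np.array([-a[1],a[0]])
    return {'shortA':ctr+a*.073,'shortB':ctr-a*.073,'longA':ctr+b*.048,'longB':ctr-b*.048}
def rel(p):
    o=env.get_obs(); R=Ro.from_euler('xyz',o['tool_rot'],degrees=True).as_matrix()
    return (R.T@(np.array(p)-o['tool_pos'])*100).round(2)
E
python3 - <<'E'
from fit import *
for n in("scene","side"):
    f=np.load(n+".npz"); print(n,fit(f['px'],f['d'],f['K'],f['R'],f['t']))
for k,p in clips(np.array([.512,-.1255]),np.radians(-33.8)).items(): print(k,p.round(4),rel([*p,.12]))
E
```

```text
scene ((512.2326049804688, -123.32466125488281), (119.58092498779297, 175.24180603027344), 58.27069091796875)
side ((511.206787109375, -126.08473205566406), (123.67244720458984, 170.58291625976562), 58.38154220581055)
shortA [ 0.5727 -0.1661] [-58.64 -54.17  10.26]
shortB [ 0.4513 -0.0849] [-44.16 -52.33  10.25]
longA [ 0.5387 -0.0856] [-52.01 -48.49  10.25]
longB [ 0.4853 -0.1654] [-50.8  -58.01  10.26]
```

```bash
python3 -m jog '[{"dp":[-4,-4,0],"twist":0,"fingers":0},{"dp":[-8,-7.5,0],"twist":1,"fingers":0},{"dp":[-12,-11,0],"twist":2,"fingers":0},{"dp":[-16,-15,0],"twist":3,"fingers":0},{"dp":[-20,-18.5,0],"twist":4,"fingers":0},{"dp":[-24,-22,0],"twist":5,"fingers":0},{"dp":[-28,-26,0],"twist":5,"fingers":0},{"dp":[-32,-30,0],"twist":5,"fingers":0}]'
python3 - <<'E'
from fit import *
for k,p in clips(np.array([.512,-.125]),np.radians(-31.7)).items(): print(k,p.round(4),rel([*p,.13]))
E
```

```text
time_s: 1.1
tool_pos: [0.443, 0.168, 0.2223]
tool_rot: [180.0, -0.0, 148.4]
force: [0.9, 0.1, -0.1]
grip_width: 0.0156
grasp_force: 0.0
shortA [ 0.5741 -0.1634] [-28.52 -21.37   9.23]
shortB [ 0.4499 -0.0866] [-13.92 -21.34   9.23]
longA [ 0.5372 -0.0842] [-21.23 -16.55   9.23]
longB [ 0.4868 -0.1658] [-21.21 -26.15   9.23]
```

```bash
python3 -m jog '[{"dp":[-4,-3,0],"twist":0,"fingers":0},{"dp":[-8,-6,1],"twist":0,"fingers":0},{"dp":[-12,-9,2],"twist":0,"fingers":0},{"dp":[-16,-12.5,3],"twist":0,"fingers":0},{"dp":[-19,-15,5],"twist":0,"fingers":0},{"dp":[-21.2,-16.5,7],"twist":0,"fingers":0},{"dp":[-21.2,-16.5,8],"twist":0,"fingers":0},{"dp":[-21.2,-16.5,8],"twist":0,"fingers":0}]'
python3 - <<'E'
from fit import *
c,K,R,t=cam("wrist"); cv2.imwrite("pics/w1.png",c['pixels'])
print(fit(c['pixels'],c['depth'],K,R,t))
for k,p in clips(np.array([.512,-.125]),np.radians(-31.7)).items(): print(k,p.round(4),rel([*p,.076]))
E
```

```text
time_s: 2.1
tool_pos: [0.5361, -0.0805, 0.1416]
tool_rot: [-180.0, -0.1, 148.5]
force: [-0.1, 0.4, 0.6]
grip_width: 0.0005
grasp_force: 0.0
((501.1898498535156, -114.5931396484375), (122.83460998535156, 142.1553497314453), 58.979225158691406)
shortA [ 0.5741 -0.1634] [-7.54 -5.14  6.63]
shortB [ 0.4499 -0.0866] [ 7.06 -5.09  6.65]
longA [ 0.5372 -0.0842] [-0.26 -0.31  6.64]
longB [ 0.4868 -0.1658] [-0.22 -9.91  6.64]
```

View pics/w1.png

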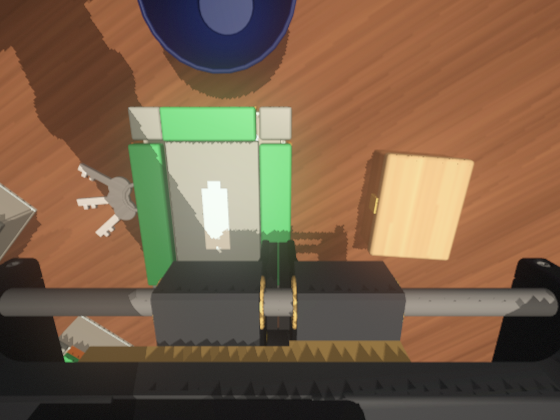

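The wrist view shows the closed fingers (280,290) over the right-hand long section (column 276), and the outline agrees with the fit. I'll press.

```bash
python3 -m jog '[{"dp":[-0.1,-0.1,2.5],"twist":0,"fingers":0},{"dp":[-0.1,-0.1,5],"twist":0,"fingers":0},{"dp":[-0.1,-0.1,6.2],"twist":0,"fingers":0},{"dp":[-0.1,-0.1,6.5],"twist":0,"fingers":0},{"dp":[-0.1,-0.1,6.8],"twist":0,"fingers":0},{"dp":[-0.1,-0.1,7.1],"twist":0,"fingers":0},{"dp":[-0.1,-0.1,7.3],"twist":0,"fingers":0},{"dp":[-0.1,-0.1,7.3],"twist":0,"fingers":0}]'
```

```text
time_s: 3.15
tool_pos: [0.5375, -0.0831, 0.0696]
tool_rot: [180.0, 0.0, 148.4]
force: [-0.4, -0.5, -0.3]
grip_width: 0.0004
grasp_force: 0.0
```

```bash
python3 -m jog '[{"dp":[0,0,0.15],"twist":0,"fingers":0},{"dp":[0,0,0.25],"twist":0,"fingers":0},{"dp":[0,0,0.25],"twist":0,"fingers":0}]'
```

```text
time_s: 3.52
tool_pos: [0.5377, -0.0832, 0.0684]
tool_rot: [180.0, 0.0, 148.4]
force: [-3.5, 0.6, 9.4]
grip_width: 0.0004
grasp_force: 4.4
```

```bash
python3 -m jog '[{"dp":[0,0,-2],"twist":0,"fingers":0},{"dp":[2.5,-1.5,-3],"twist":0,"fingers":0},{"dp":[5.5,-3.5,-3],"twist":0,"fingers":0},{"dp":[7.2,-4.9,-3],"twist":0,"fingers":0},{"dp":[7.2,-4.9,-2],"twist":0,"fingers":0},{"dp":[7.2,-4.9,-1.3],"twist":0,"fingers":0},{"dp":[7.2,-4.9,-1.3],"twist":0,"fingers":0}]'
python3 - <<'E'
from fit import *
for k,p in clips(np.array([.512,-.125]),np.radians(-31.7)).items(): print(k,p.round(4),rel([*p,.068]))
E
```

```text
time_s: 4.4
tool_pos: [0.4505, -0.0871, 0.0792]
tool_rot: [-179.9, -0.0, 148.4]
force: [0.9, 0.1, -0.9]
grip_width: 0.0006
grasp_force: 0.0
shortA [ 0.5741 -0.1634] [-14.53  -0.03   1.11]
shortB [ 0.4499 -0.0866] [0.07 0.01 1.12]
longA [ 0.5372 -0.0842] [-7.24  4.79  1.11]
longB [ 0.4868 -0.1658] [-7.21 -4.81  1.12]
```

```bash
python3 -m jog '[{"dp":[0,0,0.3],"twist":0,"fingers":0},{"dp":[0,0,0.6],"twist":0,"fingers":0},{"dp":[0,0,0.9],"twist":0,"fingers":0},{"dp":[0,0,1.1],"twist":0,"fingers":0},{"dp":[0,0,1.25],"twist":0,"fingers":0},{"dp":[0,0,1.25],"twist":0,"fingers":0}]'
```

```text
time_s: 5.15
tool_pos: [0.4504, -0.0871, 0.0683]
tool_rot: [180.0, -0.0, 148.4]
force: [-3.3, 0.8, 8.4]
grip_width: 0.0009
grasp_force: 4.3
```

Contact at the flush height again. Next is the −y long section, from here x −7.2, y −4.8.

```bash
python3 -m jog '[{"dp":[0,0,-2],"twist":0,"fingers":0},{"dp":[-2.5,-1.5,-3],"twist":0,"fingers":0},{"dp":[-5.5,-3.5,-3],"twist":0,"fingers":0},{"dp":[-7.2,-4.8,-3],"twist":0,"fingers":0},{"dp":[-7.2,-4.8,-2],"twist":0,"fingers":0},{"dp":[-7.2,-4.8,-1.3],"twist":0,"fingers":0},{"dp":[-7.2,-4.8,-1],"twist":0,"fingers":0}]'
python3 -m jog '[{"dp":[0,0,0.2],"twist":0,"fingers":0},{"dp":[0,0,0.4],"twist":0,"fingers":0},{"dp":[0,0,0.6],"twist":0,"fingers":0},{"dp":[0,0,0.8],"twist":0,"fingers":0},{"dp":[0,0,0.95],"twist":0,"fingers":0},{"dp":[0,0,1],"twist":0,"fingers":0},{"dp":[0,0,1],"twist":0,"fingers":0}]'
```

```text
time_s: 6.02
tool_pos: [0.4857, -0.1642, 0.0764]
tool_rot: [-180.0, -0.1, 148.5]
force: [-2.8, 1.8, 8.4]
grip_width: 0.0003
grasp_force: 4.5
time_s: 6.9
tool_pos: [0.4867, -0.1655, 0.0684]
tool_rot: [180.0, -0.0, 148.4]
force: [-3.0, 0.7, 7.2]
grip_width: 0.0003
grasp_force: 3.8
```

Now the far short section, from here x −7.3, y +4.8.

```bash
python3 -m jog '[{"dp":[0,0,-2],"twist":0,"fingers":0},{"dp":[-2.5,1.5,-3],"twist":0,"fingers":0},{"dp":[-5.5,3.5,-3],"twist":0,"fingers":0},{"dp":[-7.3,4.8,-3],"twist":0,"fingers":0},{"dp":[-7.3,4.8,-2],"twist":0,"fingers":0},{"dp":[-7.3,4.8,-1.3],"twist":0,"fingers":0},{"dp":[-7.3,4.8,-1],"twist":0,"fingers":0}]'
python3 -m jog '[{"dp":[0,0,0.2],"twist":0,"fingers":0},{"dp":[0,0,0.4],"twist":0,"fingers":0},{"dp":[0,0,0.6],"twist":0,"fingers":0},{"dp":[0,0,0.8],"twist":0,"fingers":0},{"dp":[0,0,0.95],"twist":0,"fingers":0},{"dp":[0,0,1],"twist":0,"fingers":0},{"dp":[0,0,1],"twist":0,"fingers":0}]'
python3 -m jog '[{"dp":[0,0,-3],"twist":0,"fingers":0},{"dp":[0,2,-7],"twist":0,"fingers":0},{"dp":[0,7,-11],"twist":0,"fingers":0},{"dp":[0,12,-13],"twist":0,"fingers":0},{"dp":[0,17,-13],"twist":0,"fingers":0},{"dp":[0,22,-13],"twist":0,"fingers":0},{"dp":[0,27,-13],"twist":0,"fingers":0},{"dp":[0,27,-13],"twist":0,"fingers":0}]'
python3 - <<'E'
from fit import *
for n in("scene","side"):
    c,K,R,t=cam(n); px=c['pixels']; r=slice(170,300) ; q=slice(160,330)
    cv2.imwrite(f"pics/{n}2.png",cv2.resize(px[r,q],None,fx=4,fy=4))
    print(n,fit(px,c['depth'],K,R,t))
    m=cv2.inRange(cv2.cvtColor(px,cv2.COLOR_BGR2HSV),(40,70,40),(90,255,255))
    u,v,P=cloud(c,K,R,t)
    s=m[v,u]>0; P=P[s]
    for k,p in clips(np.array([.512,-.125]),np.radians(-31.7)).items():
        z=P[np.hypot(*(P[:,:2]-p).T)<.012,2]; print(k,len(z),np.median(z).round(4))
E
```

```text
time_s: 7.78
tool_pos: [0.5723, -0.1632, 0.0765]
tool_rot: [-180.0, -0.1, 148.4]
force: [-0.2, 1.1, 1.9]
grip_width: 0.0003
grasp_force: 1.3
time_s: 8.65
tool_pos: [0.574, -0.163, 0.0684]
tool_rot: [180.0, -0.0, 148.4]
force: [-2.7, 1.8, 6.3]
grip_width: 0.0003
grasp_force: 3.2
time_s: 9.65
tool_pos: [0.7162, 0.074, 0.1957]
tool_rot: [179.9, -0.1, 148.9]
force: [0.5, -0.3, -0.7]
grip_width: 0.0008
grasp_force: 0.0
scene ((517.1525268554688, -126.71807098388672), (118.52971649169922, 171.48878479003906), 58.48385238647461)
shortA 62 0.0682
shortB 45 0.0683
longA 51 0.068
longB 53 0.0682
side ((509.0144958496094, -131.63836669921875), (121.96550750732422, 168.6582794189453), 58.425872802734375)
shortA 84 0.0679
shortB 90 0.0678
longA 77 0.0677
longB 103 0.0676
```

View pics/scene2.png

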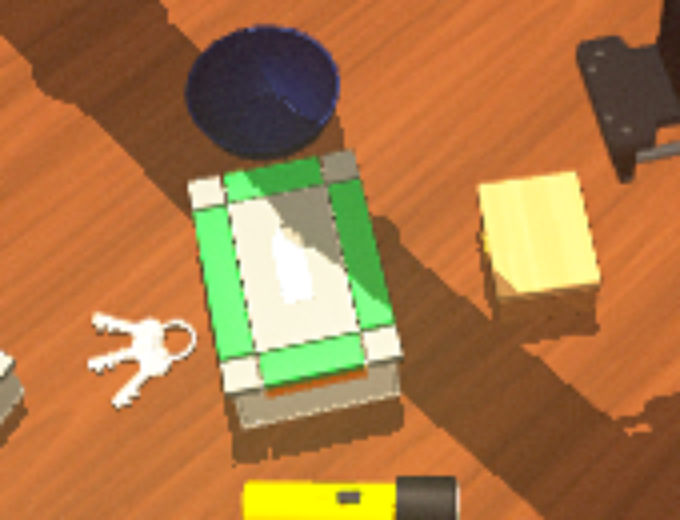

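View pics/side2.png

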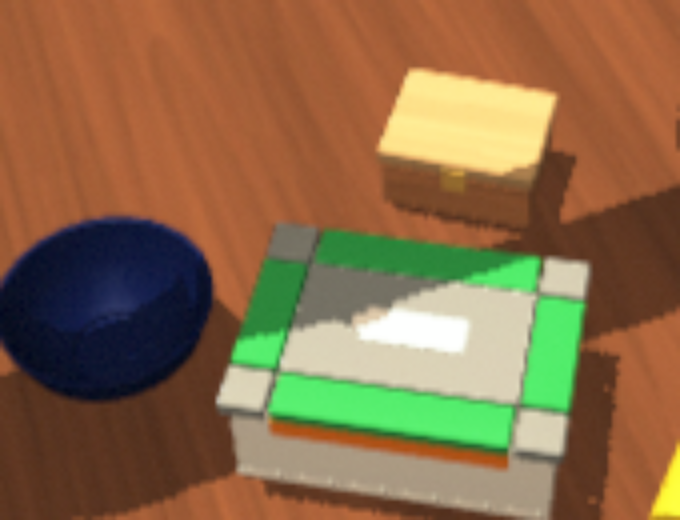

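All four tops read 68 mm, flush with the corners. Some orange still shows at scene2 (315,383) and side2 (390,440), so I'll compare with the first image and check the travel there before signing off.

```bash
python3 - <<'E'
from fit import *
a=[]
for n in("scene","side"):
    c,K,R,t=cam(n); f=np.load(n+".npz"); r,q=slice(200,300),slice(200,320)
    a.append(np.hstack([f['px'][r,q],c['pixels'][r,q]]))
    u,v,P=cloud(c,K,R,t); ctr=np.array([.512,-.125])
    L=(P[:,:2]-ctr)@np.array([[.851,.525],[-.525,.851]]).T
    L=(P[:,:2]-ctr)@np.array([[.851,.525],[-.525,.851]])  # cols: long, short axis
    hi=P[:,2]>.06; px=c['pixels'][v,u].astype(int); ex=(abs(L[:,0])<.09)&(abs(L[:,1])<.065)&hi
    for nm,s in (('mid',(abs(L[:,0])<.05)&(abs(L[:,1])<.03)),('corners',(abs(L[:,0])>.066)&(abs(L[:,0])<.08)&(abs(L[:,1])>.042)&(abs(L[:,1])<.055))):
        print(n,nm,np.median(P[s&hi,2]).round(4))
cv2.imwrite("pics/cmp.png",cv2.resize(np.vstack(a),None,fx=2.9,fy=2.9,interpolation=cv2.INTER_NEAREST))
E
```

```text
scene mid 0.0687
scene corners 0.0688
side mid 0.068
side corners 0.0678
```

View pics/cmp.png

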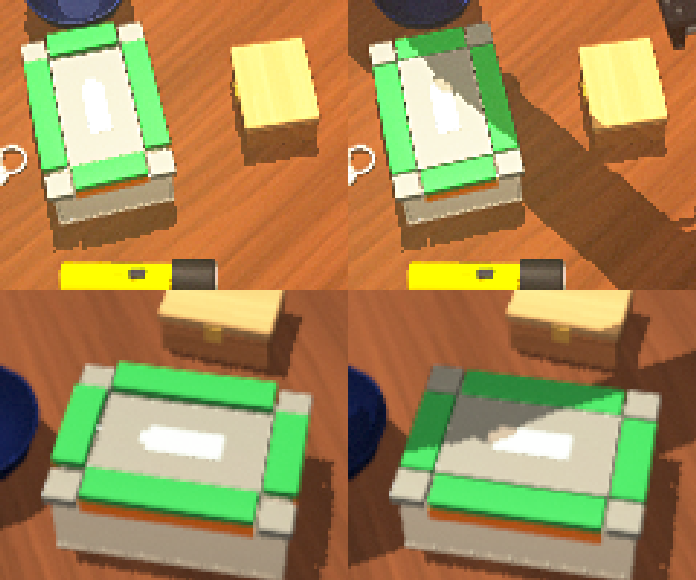

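In the before/after comparison (left/right), all four sections went from proud to level with the grey corners and middle. The orange strip moves down with the section and looks the same either way. Neither the box nor its visible neighbours have moved.

```bash
python3 -c "from cell import env; print(env.sign_off())"
```

```text
the job is handed in; nothing more can be done
None
```

All four green sections of the largest battery box are pressed shut and measure flush with the lid at about 68 mm, the box and the neighbours visible in the closing views stayed put, and the job was handed in after about 10 s of robot time.

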